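# Tension the scroll saw blade

### The job

The blade of the small bench scroll saw is slack. Wind the red tension wheel at the front end of its arm clockwise (seen from above) until it feels firm and the gauge pointer stands in the green band, never letting it run on into the red, then let go. Leave the black speed knob at the rear of the arm as it is set.

Things in the scene. Friction and masses are not known exactly. Their poses are not given: they have to be found in the camera images.
- tension_wheel_grip (a point): Grip point on the vertical axis of the red tension wheel (disc 60 mm across, 12 thick, top face 171 mm above the bench) at the front of the saw's arm. An upright wing, 52 mm long, 14 thick, 35 high, crosses the disc; take it across the 14 mm from above. The point is 194 mm up, 12 mm below the wing's top. x along the wing to its white mark, z up; turns with the wheel.
- tension_wheel (a joint): Turn of the red wheel, rad: 0 slack, growing clockwise from above; starts at 0 to 0.45. Resistance rises from 0.20 N m at 0 to 0.36 N m at 1.4 as the blade tightens. Right (green, firm) at 1.22 to 1.58, best 1.4; over-tensioned above 1.66; hard stop 1.9. Stays where left. The gauge pointer moves 34 mm per rad.
- scroll_saw: Grey bench scroll saw, fixed, 320 x 130 mm. Origin on the bench under the red wheel's axis; x back along the level arm (44 mm wide, top 150 mm up, from 25 mm before the axis to 235 mm behind it), z up. Gauge on the arm's top behind the wheel: a black bar starts 50 mm behind the axis and moves back over white to 41 mm of travel, green 41 to 54, red beyond.
- speed_knob_mark (a point): White mark near one end of the black speed knob's wing, 18 mm off the knob's vertical axis. The knob looks like the tension wheel but is black and smaller (disc 48 mm), 190 mm behind the red wheel on the rear of the same arm, top 203 mm above the bench. It turns easily; leave it alone.

How it is judged (in metres and radians):
At the end, for the whole second after the job is handed in: The red tension wheel has been let go and rests at 1.22 to 1.58 rad (pointer in the green band), and the black speed knob's mark is within 5 mm of where it was (value of joint tension_wheel between 1.22 and 1.58 rad and velocity of joint tension_wheel between -0.05 and 0.05 rad/s and distance of speed_knob_mark from where it was at the start of the episode below 0.005 m); the robot touches nothing.
It fails at once if the blade is over-tensioned: the wheel goes past 1.66 rad, the pointer well into the red (value of joint tension_wheel above 1.66 rad).
It fails at once if the black speed knob is turned by more than about 15 degrees (its mark moves 5 mm) (distance of speed_knob_mark from where it was at the start of the episode above 0.005 m).
It also fails if it takes over 32 s, if anything falls off the work surface, if the arm or the gripper's body presses on something with over 40 N, if the wrist force passes 120 N, or if a joint passes its speed limit or range.

### The arm

A 7-joint arm with a two-finger parallel gripper is mounted at the origin on a cart in front of the work surface, level with it; the furniture and walls round the work are solid. World frame = base frame: x ahead of the robot, y to its left, z up, the work surface at z = 0. Lengths are in m, angles in degrees, forces in N, time in s.
With the tool pointing down it reaches from about 0.425 to 0.875 m from the base axis. Payload 8.4 kg.
Tool frame: the origin (TCP) lies at the very end of the fingers, on their centre line; the grasp point (between the pads) lies bot.tcp_to_grasp behind it (bot.tcp_to_grasp is the distance from the TCP to the grasp point, in m); z points along the fingers, y is the line along which they close (so a half turn about z gives the same grasp; the last joint's range is limited). The gripper opens to 87 mm and grips with 3 to 60 N. Pads are 19 mm wide; open, the fingers measure 117 mm over their backs; the gripper's body (75 mm by 190 mm) begins 51 mm behind the grasp point.
Start: joints at [-79.767, 19.091, 2.286, 83.961, -0.768, 76.965, -3.352], TCP at [0.178, 0.625, 0.223] pointing down, gripper open.
Joint ranges: [-147.57, 147.57], [-21.85, 119.76], [-74.77, 79.35], [14.55, 137.4], [-85.83, 265.84], [4.83, 119.75], [-152.11, 152.11]. Speed limits (degrees/s): [127.2, 127.2, 159.86, 159.86, 180, 180, 180].

### API

Orientations are given as a 3x3 rotation matrix whose columns are the frame's x, y, z axes.
In Python, from cell import readout, optics, ticket, bot gives the robot as it stands.
- The arm moves only by the tool jog_arm, never from a script. Its argument "steps" is one flat list of numbers, 7 for each row, row after row: the closure, from 0 (fully open) to 1 (shut), then the shift along the tool's x, y, z in mm, then the turn, a rotation vector about the tool's x, y, z in rad. A call has 1 to 20 rows; each row shifts and turns the commanded pose from where the row before left it, along the tool's axes as they then stand; what a row does not reach is not made up. A row lasts 1/10 s, in which the tool goes at most 50 mm and 8.59 degrees, less where a joint would pass 70% of its speed; a pose out of reach is approached as far as the arm can. A call is refused whole if a number of a shift passes 50 or a number of a turn 0.15, either way. A call with a gripper value outside its range is refused whole. The fingers move at their own pace and stop on an object; "grip_force" is the grip in N (left out, the last holds). Time passes only in rows, so rows that do not move let the fingers close. It gives the time, the measured TCP pose, the force, the opening and the grip force at its end, in the units of the state.
- readout.state(): the state, without advancing time (a new reading comes with each control period).
- optics.get_image(name): name is "scene" or "side" or "wrist"; returns (picture, depth): 384x512x3 uint8, red, green, blue; 384x512 float32, m along the optical axis (not along the pixel's ray), 0 where there is no reading.
- optics.camera_params(name): a dict with "fx", "fy", "cx", "cy" (pixels), "D" ([k1, k2, p1, p2, k3] as OpenCV has them; the pictures are not rectified), "R" (3x3) and "t" (3): a world point X has camera coordinates R X + t. Camera axes: x right, y down, z forward; pixel columns grow to the right and rows downward; lengths in m; the calibration is good to about 2 mm. A picture is of the moment at which its call begins: read the wrist's pose just before it. camera_params takes no time and is no camera call; for the wrist camera it gives the pose at the moment of the call.
- ticket.hand_in(): hands the job in; it is judged then, once.
The state is a dict: "clock": time; "joints": joint angles; "qvel": joint speeds; "effort": joint torques, N m; "eef_pos": TCP position; "ee_rot": TCP orientation; "contact_force": force on the tool from outside, world axes, zero at the start; "moment": the same for the moment, N m; "finger_gap": opening from 0.0 (shut) to 1.0 (fully open); "grip_force": force on a finger pad.
Only numpy, scipy, OpenCV 4.12 (cv2) and the standard library are available. Lean on these libraries where they do the work, as an engineer would, in place of code of your own. Each camera call takes 0.05 s, during which the arm holds its last target. There are 200 camera calls.

## Working session

There is one attempt and no reset: what is moved stays moved. The work goes in short steps, Python scripts to look and compute and a tool call to move; the robot and the scene stay as the last step left them, time stands still between calls to the robot, and variables do not carry over. Pictures are saved under pics/ and viewed, at most 10 in all, crops included, and the job is handed in when it is done.

Besides the shell and the picture viewer there is one more tool, called after ">>>" by a JSON object that holds its "method" and its "body". jog_arm: Moves the arm, as the interface text tells. Its arguments: {"type":"object","properties":{"steps":{"type":"array","items":{"type":"number"}},"grip_force":{"type":"number"}},"required":["steps"]}

```bash
mkdir -p pics; python3 - <<'E'
from cell import readout, optics, ticket, bot
import cv2,numpy as np
s=readout.state();print(s['clock'],s['eef_pos'],s['ee_rot'],s['finger_gap'],bot.tcp_to_grasp)
ims=[]
for n in("scene","side"):
    im,d=optics.get_image(n);cv2.imwrite(f"pics/{n}.png",im[:,:,::-1]);np.savez(f"{n}.npz",im=im,d=d)
E
```

```text
0.0 [0.17815725 0.62461527 0.22165014] [[-9.61658220e-01  2.74250538e-01 -3.33120528e-04]
 [ 2.74250714e-01  9.61656887e-01 -1.60551212e-03]
 [-1.19964912e-04 -1.63531247e-03 -9.99998656e-01]] 1.002252887753774 0.0187
```

View pics/scene.png

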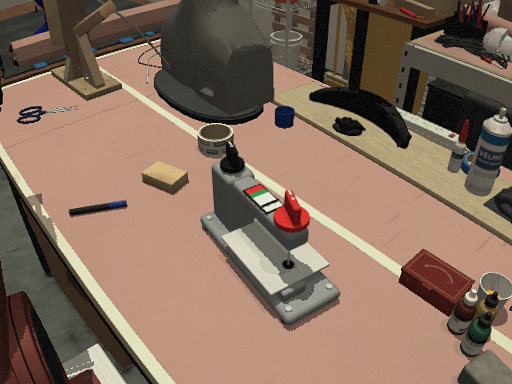

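View pics/side.png

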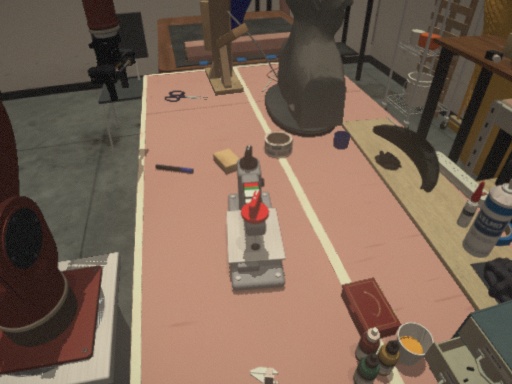

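The scene picture shows the red wheel at about (290,215) with its wing top at (291,195), the gauge at (262,197) and the black knob at (232,158). The side picture shows the wheel at (255,212) and the knob at (248,157). Next I'll build point clouds of the red wheel and the black knob.

```bash
cat > h.py <<'E'
import numpy as np,cv2
def cloud(p,d,box):
    u0,v0,u1,v1=box;v,u=np.mgrid[v0:v1,u0:u1];z=d[v0:v1,u0:u1]
    K=np.array([[p['fx'],0,p['cx']],[0,p['fy'],p['cy']],[0,0,1.]])
    n=cv2.undistortPoints(np.stack([u.ravel(),v.ravel()],1).astype(float)[:,None],K,np.array(p['D'],float))[:,0].reshape(z.shape+(2,))
    X=np.concatenate([n*z[...,None],z[...,None]],2)
    return (X-np.array(p['t']))@np.array(p['R'])
E
python3 - <<'E'
from cell import optics
import numpy as np,cv2
from h import cloud
for n,b,kb in(("scene",(265,180,325,240),(215,138,250,172)),("side",(235,185,275,240),(236,142,262,172))):
    f=np.load(n+".npz");im,d=f['im'].astype(int),f['d'];p=optics.camera_params(n)
    W=cloud(p,d,b);c=im[b[1]:b[3],b[0]:b[2]];ok=d[b[1]:b[3],b[0]:b[2]]>0
    red=ok&(c[...,0]>110)&(c[...,1]<70)&(c[...,2]<70);P=W[red]
    disc=P[(P[:,2]>.166)&(P[:,2]<.176)];wing=P[(P[:,2]>.198)&(P[:,2]<.215)]
    print(n,len(P),"z",np.percentile(P[:,2],[2,50,98]));
    for k,q in(("disc",disc),("wing",wing)):
        if len(q)>4:
            (cx,s,a)=cv2.minAreaRect((q[:,:2]*1000).astype(np.float32));print(k,len(q),q.mean(0),"rect",cx,s,a,"circ",cv2.minEnclosingCircle((q[:,:2]*1000).astype(np.float32)))
    b=kb;W=cloud(p,d,b);c=im[b[1]:b[3],b[0]:b[2]];P=W[(c.max(2)<60)];q=P[(P[:,2]>.155)&(P[:,2]<.22)];print("knob",len(q),q.mean(0),np.percentile(q,[3,97],axis=0).round(3).tolist(),"top",P[(P[:,2]>.19)].mean(0))
s=np.load("scene.npz")['im'][130:250,205:325,::-1];t=np.load("side.npz")['im'][135:255,200:320,::-1]
cv2.imwrite("pics/c1.png",cv2.resize(np.hstack([s,t]),(800,400),interpolation=cv2.INTER_CUBIC))
E
```

```text
scene 549 z [0.16931773 0.17209484 0.20744107]
disc 404 [0.47491249 0.044597   0.1717584 ] rect (479.3179626464844, 43.986839294433594) (53.69493865966797, 56.7505989074707) 47.11660385131836 circ ((480.600341796875, 46.78794860839844), 29.786256790161133)
wing 125 [0.47709737 0.04121871 0.205826  ] rect (480.9751892089844, 44.75642395019531) (48.31565856933594, 13.123777389526367) 63.10213851928711 circ ((480.6602783203125, 44.916168212890625), 24.776226043701172)
knob 451 [0.5015507  0.22711646 0.17883942] [[0.486, 0.212, 0.162], [0.522, 0.251, 0.204]] top [0.49237528 0.21406867 0.21057478]
side 304 z [0.16485893 0.17166515 0.20664458]
disc 207 [0.48008147 0.03583984 0.17081711] rect (480.4906921386719, 40.92598342895508) (49.94105911254883, 51.24979782104492) 80.13056182861328 circ ((480.6542053222656, 41.929500579833984), 27.81342124938965)
wing 63 [0.47944164 0.03367015 0.20436418] rect (485.21240234375, 39.57781219482422) (45.407005310058594, 12.788249969482422) 47.191650390625 circ ((483.05224609375, 41.578739166259766), 22.964181900024414)<stdin>:13: RuntimeWarning: Mean of empty slice.
  ret = um.true_divide(
Traceback (most recent call last):
IndexError: index -1 is out of bounds for axis 0 with size 0
```

>>> {"method": "jog_arm", "body": {"steps": [0,0,0,-40,0,0,0,0,0,0,-40,0,0,0,0,-32,-34,0,0,0,0,0,-32,-34,0,0,0,0,0,-32,-34,0,0,0,0,0,-32,-34,0,0,0,0,0,-32,-34,0,0,0,0,0,-32,-34,0,0,0,0,0,-32,-34,0,0,0,0,0,-32,-34,0,0,0,0,0,-32,-34,0,0,0,0,0,-32,-34,0,0,0,0,0,-32,-34,0,0,0,0,0,-32,-34,0,0,0,0,0,-32,-34,0,0,0,0,0,-32,-34,0,0,0,0]}}

```text
clock: 1.7
eef_pos: [0.4788, 0.0425, 0.3025]
ee_rot: [[-0.962, 0.274, 0.0], [0.274, 0.962, 0.0], [-0.0, 0.0, -1.0]]
contact_force: [1.2, 0.6, 0.2]
finger_gap: 1.002
grip_force: 0.0
```

>>> {"method": "jog_arm", "body": {"steps": [0,0,0,0,0,0,0.145,0,0,0,0,0,0,0.145,0,0,0,0,0,0,0.145,0,0,0,0,0,0,0.145,0,0,0,0,0,0,0.145,0,0,0,0,0,0,0.145,0,0,0,0,0,0,0.145,0,0,0,0,0,0,0.145,0,0,0,0,0,0,0.145,0,0,0,0,0,0,0.145,0,0,0,0,0,0,0.145,0,0,0,0,0,0,0.145,0,0,0,0,0,0,0]}}

```text
clock: 3.0
eef_pos: [0.4783, 0.0443, 0.3023]
ee_rot: [[0.435, 0.901, -0.0], [0.901, -0.435, -0.0], [-0.0, -0.0, -1.0]]
contact_force: [0.2, -0.3, 0.1]
finger_gap: 1.0
grip_force: 0.0
```

```bash
python3 - <<'E'
from cell import readout, optics
import cv2,numpy as np
s=readout.state();print(s['clock'],s['eef_pos'],s['ee_rot'].round(3) if hasattr(s['ee_rot'],'round') else s['ee_rot'],s['joints'])
p=optics.camera_params("wrist");im,d=optics.get_image("wrist");np.savez("w1.npz",im=im,d=d,**p)
t=np.load("side.npz")['im'][135:255,200:320,::-1];sc=np.load("scene.npz")['im'][130:250,205:325,::-1]
cv2.imwrite("pics/w1.png",im[:,:,::-1])
cv2.imwrite("pics/c1.png",cv2.resize(np.hstack([sc,t]),(800,400),interpolation=cv2.INTER_CUBIC))
E
```

```text
3.0 [0.47834499 0.04431737 0.30230565] [[ 0.435  0.901 -0.   ]
 [ 0.901 -0.435 -0.   ]
 [-0.    -0.    -1.   ]] [-43.50171405  -4.74885248  31.18301918 100.62171703   2.47696119
  83.47929783 -38.44870357]
```

View pics/w1.png

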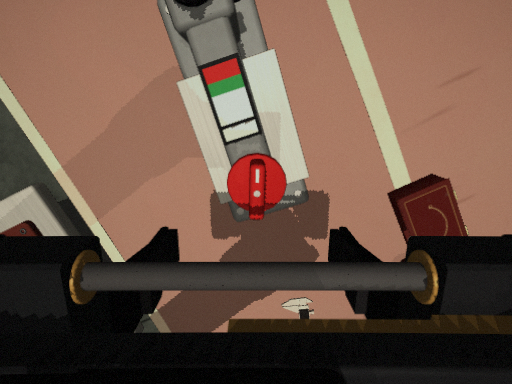

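View pics/c1.png

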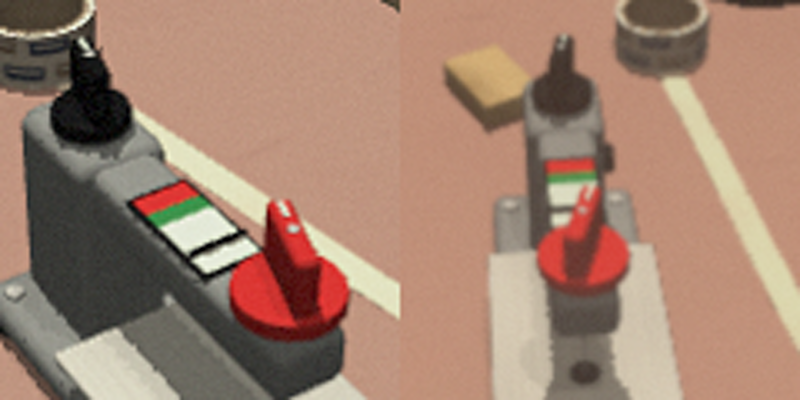

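The wrist picture shows the wheel centre at about (257,183), with the wing almost along image vertical (white mark up, (257,175)). The gauge runs from (225,65) to (240,135), with the black pointer near (238,125). The crop confirms the white mark is on the gauge side. I'll measure these now.

```bash
python3 - <<'E'
import numpy as np,cv2
from h import cloud
f=np.load("w1.npz");im,d=f['im'].astype(int),f['d']
W=cloud(f,d,(0,0,512,384));red=(im[...,0]>110)&(im[...,1]<70)&(im[...,2]<70)
v,u=np.mgrid[:384,:512];red&=(v>140)&(v<235)&(u>215)&(u<300)
P=W[red];print(len(P),np.percentile(P[:,2],[2,50,98]))
for k,q in(("disc",P[(abs(P[:,2]-.171)<.006)]),("wing",P[P[:,2]>.199])):
    m=(q[:,:2]*1000).astype(np.float32);r=cv2.minAreaRect(m);w,V=np.linalg.eigh(np.cov(m.T));print(k,len(q),r,cv2.minEnclosingCircle(m),"pca",np.degrees(np.arctan2(V[1,1],V[0,1])))
# white mark on wing, gauge plane points
wh=(im.min(2)>130)&(v>155)&(v<215)&(u>245)&(u<270);print("white",W[wh].round(4)[:12].tolist(), np.argwhere(wh)[:12].tolist())
print("gauge", W[60:150:8,:][:, [225,232,240]].round(3)[...,2].tolist())
cv2.imwrite("pics/c2.png",cv2.resize(im[40:230,180:320,::-1].astype(np.uint8),(560,600*190*560//140//600//1 if False else 600),interpolation=cv2.INTER_CUBIC))
E
```

```text
2323 [0.16912264 0.17117985 0.2066377 ]
disc 1748 ((484.3488464355469, 47.730831146240234), (55.48179244995117, 58.35783767700195), 56.38072204589844) ((483.47271728515625, 46.65397262573242), 29.517831802368164) pca 154.1311781926097
wing 574 ((494.1983947753906, 66.95909881591797), (95.7716293334961, 13.495275497436523), 62.16415786743164) ((494.10821533203125, 67.0067367553711), 48.17759323120117) pca 64.08283025690996
white [[0.4926, 0.0664, 0.2071], [0.4933, 0.0659, 0.2062], [0.4941, 0.0656, 0.207], [0.492, 0.0652, 0.2049], [0.4928, 0.065, 0.2055], [0.4936, 0.0646, 0.2057], [0.4918, 0.0647, 0.2065], [0.4925, 0.0643, 0.2062], [0.4933, 0.0639, 0.2061], [0.4913, 0.0638, 0.206], [0.4922, 0.0635, 0.2065], [0.4929, 0.063, 0.2054]] [[169, 256], [169, 257], [169, 258], [170, 256], [170, 257], [170, 258], [171, 256], [171, 257], [171, 258], [172, 256], [172, 257], [172, 258]]
gauge [[0.152, 0.153, 0.152], [0.152, 0.153, 0.152], [0.153, 0.152, 0.153], [0.153, 0.152, 0.153], [0.153, 0.153, 0.153], [0.152, 0.153, 0.152], [0.153, 0.152, 0.152], [0.154, 0.153, 0.153], [0.152, 0.158, 0.153], [0.154, 0.153, 0.153], [0.152, 0.152, 0.152], [0.144, 0.151, 0.15]]
```

View pics/c2.png

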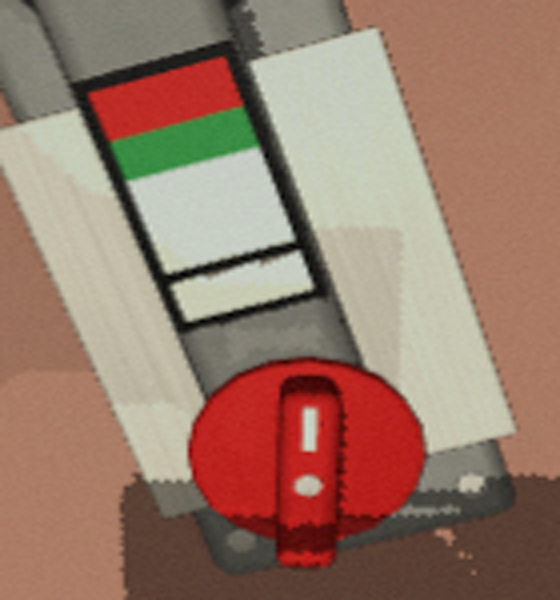

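The crop shows the pointer at crop (235,262), the white/green edge at (193,164), the green/red edge at (176,124), and the wing's centre dot at (308,486).

```bash
python3 - <<'E'
import numpy as np,cv2
from h import cloud
f=np.load("w1.npz");im,d=f['im'].astype(int),f['d']
W=cloud(f,d,(0,0,512,384));K=np.array([[f['fx'],0,f['cx']],[0,f['fy'],f['cy']],[0,0,1.]])
def pt(cx,cy,z):
    n=cv2.undistortPoints(np.array([[[180+cx/4-.375,40+cy/3.158-.34]]]),K,f['D'])[0,0];r=f['R'].T@np.array([*n,1]);o=-f['R'].T@f['t'];return o+r*(z-o[2])/r[2]
dot=pt(308,486,.206);print("dot",dot)
v,u=np.mgrid[:384,:512];red=(im[...,0]>110)&(im[...,1]<70)&(im[...,2]<70)&(v>150)&(v<235)&(u>215)&(u<300)
P=W[red];q=P[(P[:,2]>.199)];m=(q[:,:2]*1000).astype(np.float32);print("wing",cv2.minAreaRect(m[np.linalg.norm(m-np.median(m,0),axis=1)<30]))
p,g,r,=[pt(*c,.152) for c in((235,262),(193,164),(176,124))]
for k,x in(("pointer",p),("green",g),("red",r)):print(k,x.round(4),"to green mm",np.linalg.norm(x-g)*1e3,"from axis",np.linalg.norm((x-dot)[:2])*1e3)
print("axis deg",np.degrees(np.arctan2(*(r-p)[[1,0]])),"cam",-f['R'].T@f['t'])
E
```

```text
dot [0.48349317 0.04620224 0.206     ]
wing ((483.6715393066406, 47.02338409423828), (50.35246658325195, 13.495275497436523), 62.16415786743164)
pointer [0.4929 0.1065 0.152 ] to green mm 30.75723984097278 from axis 61.066511070489746
green [0.4968 0.1371 0.152 ] to green mm 0.0 from axis 91.81591535707672
red [0.4983 0.149  0.152 ] to green mm 12.044085101734764 from axis 103.85866849211573
axis deg 82.68787643646195 cam [0.51178718 0.11182331 0.46433841]
```

>>> {"method": "jog_arm", "body": {"steps": [0,4.1,3.8,25,0,0,0,0,0,0,30,0,0,0,0,0,0,30,0,0,0,0,0,0,25,0,0,0,0,0,0,15,0,0,0,0,0,0,0,0,0,0]}}

```text
clock: 3.65
eef_pos: [0.4823, 0.0462, 0.1756]
ee_rot: [[0.429, 0.903, -0.004], [0.903, -0.429, -0.001], [-0.003, -0.003, -1.0]]
contact_force: [-0.1, 0.2, -0.0]
finger_gap: 1.001
grip_force: 0.0
```

>>> {"method": "jog_arm", "body": {"steps": [1,0,0,0,0,0,0,1,0,0,0,0,0,0,1,0,0,0,0,0,0,1,0,0,0,0,0,0,1,0,0,0,0,0,0,1,0,0,0,0,0,0,1,0,0,0,0,0,0,1,0,0,0,0,0,0], "grip_force": 60}}

```text
clock: 4.45
eef_pos: [0.4837, 0.0465, 0.1776]
ee_rot: [[0.432, 0.902, -0.0], [0.902, -0.432, -0.0], [-0.0, -0.0, -1.0]]
contact_force: [-0.2, -0.3, -0.5]
finger_gap: 0.351
grip_force: 0.0
```

>>> {"method": "jog_arm", "body": {"steps": [1,0,0,0,0,0,0,1,0,0,0,0,0,0,1,0,0,0,0,0,0,1,0,0,0,0,0,0,1,0,0,0,0,0,0,1,0,0,0,0,0,0], "grip_force": 60}}

```text
clock: 5.05
eef_pos: [0.4828, 0.0469, 0.1775]
ee_rot: [[0.432, 0.902, -0.002], [0.902, -0.432, 0.0], [-0.0, -0.002, -1.0]]
contact_force: [-5.6, 0.7, 3.9]
finger_gap: 0.156
grip_force: 59.8
```

>>> {"method": "jog_arm", "body": {"steps": [1,0,0,0,0,0,0.08,1,0,0,0,0,0,0.08,1,0,0,0,0,0,0.08,1,0,0,0,0,0,0.08,1,0,0,0,0,0,0.08,1,0,0,0,0,0,0.08,1,0,0,0,0,0,0.08,1,0,0,0,0,0,0.08,1,0,0,0,0,0,0.08,1,0,0,0,0,0,0.08,1,0,0,0,0,0,0,1,0,0,0,0,0,0]}}

```text
clock: 6.25
eef_pos: [0.4829, 0.0468, 0.1775]
ee_rot: [[0.947, 0.32, -0.002], [0.32, -0.947, 0.0], [-0.002, -0.001, -1.0]]
contact_force: [-5.8, 2.4, 4.5]
finger_gap: 0.159
grip_force: 59.8
```

```bash
python3 - <<'E'
from cell import readout, optics
import cv2,numpy as np
s=readout.state();R=np.array(s['ee_rot']);print(s['clock'],s['eef_pos'],"x yaw",np.degrees(np.arctan2(R[1,0],R[0,0])),s['contact_force'],s['moment'],s['joints'])
im,_=optics.get_image("scene");im2,_=optics.get_image("wrist")
a=cv2.resize(im[130:250,205:325,::-1],(400,400),interpolation=cv2.INTER_CUBIC);b=cv2.resize(im2[:,:,::-1],(400,300))
cv2.imwrite("pics/m1.png",np.hstack([a,np.vstack([b,np.zeros((100,400,3),np.uint8)])]))
E
```

```text
6.25 [0.48289959 0.04680552 0.17746937] x yaw 18.661546705489993 [-5.83712117  2.40808325  4.4639486 ] [ 0.19219766  1.30158629 -0.11273533] [-43.02427663   0.63217908  32.89354729 111.03846176  -0.41206058
  68.53053891 -81.3193683 ]
```

View pics/m1.png

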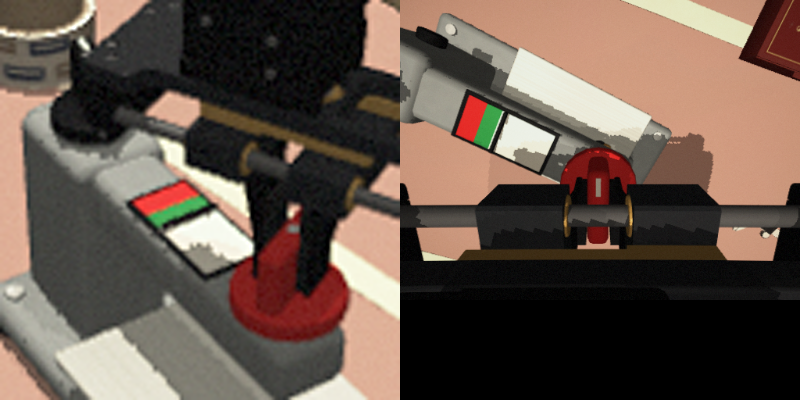

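The wheel followed the grip. The pointer now stands just short of the green band (crop about (190,222), band edge about (185,218)), which agrees with 0.31 + 0.80 ≈ 1.11 rad. About 0.28 rad more is needed.

>>> {"method": "jog_arm", "body": {"steps": [1,0,0,0,0,0,0.07,1,0,0,0,0,0,0.07,1,0,0,0,0,0,0.07,1,0,0,0,0,0,0.07,1,0,0,0,0,0,0,1,0,0,0,0,0,0]}}

```text
clock: 6.95
eef_pos: [0.4829, 0.0468, 0.1775]
ee_rot: [[0.999, 0.046, -0.002], [0.046, -0.999, 0.0], [-0.002, -0.0, -1.0]]
contact_force: [-5.5, 0.5, 3.3]
finger_gap: 0.156
grip_force: 59.9
```

```bash
python3 - <<'E'
from cell import readout, optics
import cv2,numpy as np
s=readout.state();R=np.array(s['ee_rot']);print(s['clock'],s['eef_pos'],"x yaw",np.degrees(np.arctan2(R[1,0],R[0,0])),s['contact_force'])
im,_=optics.get_image("scene");im2,_=optics.get_image("wrist")
a=cv2.resize(im[170:240,235:305,::-1],(400,400),interpolation=cv2.INTER_CUBIC);b=cv2.resize(im2[60:260,0:300,::-1],(400,400),interpolation=cv2.INTER_CUBIC)
cv2.imwrite("pics/m2.png",np.hstack([a,b]))
E
```

```text
6.95 [0.48292351 0.04677589 0.17748672] x yaw 2.6274643540407214 [-5.45717116  0.4549076   3.33524891]
```

View pics/m2.png

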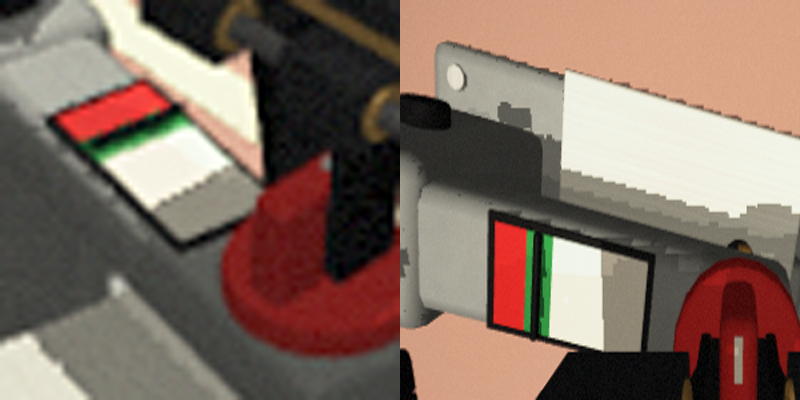

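The pointer (wrist crop (537,285)) stands in the middle of the green band. I'll open and retreat straight up.

>>> {"method": "jog_arm", "body": {"steps": [0.5,0,0,0,0,0,0,0.5,0,0,0,0,0,0,0.5,0,0,0,0,0,0,0.5,0,0,0,0,0,0,0.5,0,0,0,0,0,0,0.5,0,0,0,0,0,0,0.5,0,0,-10,0,0,0,0.5,0,0,-20,0,0,0,0.5,0,0,-30,0,0,0,0.5,0,0,-30,0,0,0,0.5,0,0,-30,0,0,0,0.5,0,0,0,0,0,0,0.5,0,0,0,0,0,0,0.5,0,0,0,0,0,0]}}

```text
clock: 8.45
eef_pos: [0.4833, 0.0464, 0.297]
ee_rot: [[0.999, 0.044, -0.001], [0.044, -0.999, -0.0], [-0.001, 0.0, -1.0]]
contact_force: [0.2, -0.3, -0.6]
finger_gap: 0.503
grip_force: 0.0
```

```bash
python3 - <<'E'
from cell import readout, optics
import cv2,numpy as np
s=readout.state();print(s['clock'],s['eef_pos'],s['contact_force'],s['finger_gap'],np.abs(s['qvel']).max())
im,_=optics.get_image("scene");im2,_=optics.get_image("wrist")
a=cv2.resize(im[130:250,205:325,::-1],(400,400),interpolation=cv2.INTER_CUBIC);b=cv2.resize(im2[:,:300,::-1],(400,500),interpolation=cv2.INTER_CUBIC)[:400]
cv2.imwrite("pics/m3.png",np.hstack([a,b]))
E
```

```text
8.45 [0.48333743 0.04641307 0.29698231] [ 0.16870569 -0.25564441 -0.62776452] 0.5028003198130442 0.46408561728422726
```

View pics/m3.png

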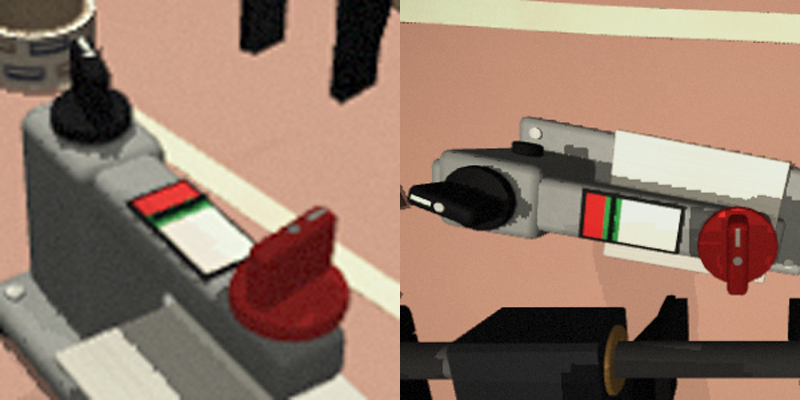

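The wheel is free, the pointer sits mid-green (wrist crop about (611,218), green 603 to 620), and the knob looks unchanged in the scene view.

```bash
python3 -c "
from cell import ticket
print(ticket.hand_in())"
```

```text
the job is handed in; nothing more can be done
None
```

The red wheel was wound to about 1.39 rad, which put the gauge pointer mid-green, and then let go with the black speed knob left alone; the job was handed in at about 8.5 s, and no verdict was shown.

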